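# Load the sound gear onto the trolley tray

## Task

Load the steel trolley tray for the road: push the flat microphone case gently home into the tray's corner so that it lies flush against the rear and side rims, slide the tray's lock by its grip until it bears against the case, and stack the tape roll and the small steel stage box lying flat and centred in the middle of the case, one on the other, the wider base lower. Feel each thing home rather than ramming it, set the pieces down rather than dropping them, and leave the bottle, the microphone and the marker pen alone.

Things in the scene. Friction and masses are not known exactly. Their poses are not given: they have to be found in the camera images.
- tray: Fixed steel tray, 220 (x) by 320 (y) mm; origin: centre of its underside, on the table. Floor 5 mm thick. Rear rim: inner face at x = +106 mm; side rim: inner face at y = +156 mm; rims 33 mm high over the table. Front (-x) and -y end open. The case fully home in the corner has its centre at x = +31, y = +61 mm of this frame, sides parallel to the rims.
- case_center (a point): Centre (half-way up) of the closed black microphone case, 150 (x) by 190 (y) by 50 mm high, 0.5 to 1 kg, loose on the tray floor 15 to 60 mm short of both rims, a few degrees askew. Too wide to grasp; slides at 3 to 7 N (a jolt more when first touched). Lid flat; front (-x) face flat in its middle, for pushing, with thin latches 62 mm either side. Its z is up, its x towards the rear rim.
- lock_grip (a point): Centre of the black grip of the tray's lock, 70 (x) by 15 (y) by 46 mm high, this point 35 mm over the table; axes as the tray's. Push its -y side or pinch it from above. The lock is a dark steel angle at the tray's -y end; its upright, 120 mm long, bears on the case's -y side with a face 12.5 mm to +y of this point. Its foot reaches 24 mm to -y, 11 mm high over the table.
- lock (a joint): Travel of the lock in m along the tray's y, 0 farthest out at the -y end, growing towards the side rim. It needs 3 N to slide and stays where it is left. Pushed on against the case, it slides the case along until that meets the side rim; it then stands at 0.081. With no case in the way it would run to 0.100.
- roll_center (a point): Centre (half-way up, on the axis) of a part-used roll of black cloth tape lying flat on the table: outer diameter 124 mm, 48 mm high, 76 mm hole right through its cardboard core; wall 24 mm thick, to be pinched from above with one finger in the hole. 0.3 to 0.55 kg. z along the axis, up.
- dibox_center (a point): Centre (half-way up) of the small grey steel stage box with black bumper ends and flush switches on top: 110 (x, long) by 60 (y) by 44 mm high; the grey middle is 56 mm wide. About 0.3 to 0.5 kg. z points up out of the switch side.
- sanitiser: Bystander: clear bottle with a white cap, 58 mm across, 150 mm high; origin at the centre of its underside. Not to be moved.
- handmic: Bystander: black handheld microphone with a steel mesh head, 220 mm long, lying on the table along its x, 50 mm high; origin on the table under its middle. Not to be moved.
- marker: Bystander: white marker pen with a red cap, 130 mm long, lying along its x; origin on the table under its middle. Not to be moved.

How it is judged:
By the outcome, as a careful person would: the job done as asked, in the order asked, and still so for the second after the job is handed in, with the robot touching nothing.
It also fails if it takes over 72 s, if anything falls off the work surface, if the arm or the gripper's body presses on something with over 40 N, if the wrist force passes 120 N, or if a joint passes its speed limit or range.

## Robot

A 6-joint arm with a two-finger parallel gripper is mounted at the origin on the work surface. World frame = base frame: x ahead of the robot, y to its left, z up, the work surface at z = 0. Lengths are in mm, angles in rad, forces in N, time in s.
With the tool pointing down it reaches from about 275 to 825 mm from the base axis. Payload 4.9 kg.
Tool frame: the origin (TCP) lies at the very end of the fingers, on their centre line; the grasp point (between the pads) lies 19 mm behind it; z points along the fingers, y is the direction in which the jaws open and shut (so a half turn about z gives the same grasp; the last joint's range is limited). The gripper opens to 85 mm and grips with 20 to 120 N. Pads are 22 mm wide; open, the fingers measure 114 mm over their backs; the gripper's body (76 mm by 85 mm) begins 54 mm behind the grasp point. The pads swing forward as they close: fully open they stand 13 mm farther back than shut.
Start: joints at [0.981, 0.326, -0.193, 1.052, 0, 1.437], TCP at [242.097, 493.87, 208.581] pointing down, gripper open.
Joint ranges: [-2.65, 2.65], [-0.97, 1.79], [-1.3, 1.35], [-1.93, 2.1], [-1.47, 1.37], [-3.14, 3.14]. Speed limits (rad/s): [2.57, 2.57, 3.14, 3.14, 3.14, 3.14].

## Interface

Orientations are given as a unit quaternion [x, y, z, w].
In Python, from plant import robot, get_image, camera_info, spotter gives the robot as it stands.
- The arm moves only by the tool move_arm, never from a script. Its argument "moves" is a list of rows, each an object of numbers: "dx", "dy", "dz": the shift along the tool's x, y, z in cm; "ax", "ay", "az": the turn, a rotation vector about the tool's x, y, z in degrees; "jaw": the finger opening in cm, from 0 to 8.54. A call has 1 to 8 rows; each row shifts and turns the commanded pose from where the row before left it, along the tool's axes as they then stand; what a row does not reach is not made up. A row lasts 1/10 s, in which the tool goes at most 50 mm and 8.59 degrees, less where a joint would pass 70% of its speed; a pose out of reach is approached as far as the arm can. A call is refused whole if a number of a shift passes 5 or a number of a turn 8.59, either way. A call with a gripper value outside its range is refused whole. The fingers move at their own pace and stop on an object; the grip force is fixed at half the most. Time passes only in rows, so rows that do not move let the fingers close. It gives the time, the measured TCP pose, the force and the opening at its end, in the units of the state.
- robot.read_state(): the state, without advancing time (a new reading comes with each control period).
- get_image(name): name is "scene" or "top" or "wrist"; returns the picture (420x560x3 uint8, blue, green, red); there is no depth.
- camera_info(name): a dict with "fx", "fy", "cx", "cy" (pixels), "k1" (the pictures are not rectified: a ray, as slopes to the right and down, at radius r is drawn at 1 + k1 r^2 times it, then the intrinsics apply), "cam_to_world" (4x4, takes a point from camera to world coordinates); the wrist camera has in their place "mount" (4x4, takes a point from camera to tool coordinates, whose origin is the TCP and whose axes are the flange's). Camera axes: x right, y down, z forward; pixel columns grow to the right and rows downward; lengths in mm; the calibration is good to about 2 mm. A picture is of the moment at which its call begins: read the wrist's pose just before it. camera_info takes no time and is no camera call.
- robot.job_done(): hands the job in, once; it reports no verdict.
Trained networks look in the newest picture that a camera, given by its name, has taken for a name from the list of things; names that differ only in an ending like _2 or _b are one class to them, and where a whole thing is asked for, a point or a joint stands for the part that bears it (a point fixed in the world has none). Each returns a list of dicts, best first, with "conf" (0 to 1); they miss things now and then, are a little off and sometimes report something else, mostly with a low value. They report only what shows in the picture. A call takes as long as a camera call.
- spotter.spot_in(camera, thing): "point" ([column, row] in pixels, amid what is visible of it).
- spotter.masks_of(camera, thing): "pixels" (420x560 bool, what is visible of it) and "point" ([column, row] in pixels, amid what is visible of it).
The state is a dict: "t": time; "qpos": joint angles; "dq": joint speeds; "joint_torque": joint torques, N m; "position": TCP position; "eef_rot": TCP orientation; "wrist_force": force on the tool from outside, world axes, zero at the start; "ft_torque": the same for the moment, N m; "grip_width": finger opening in mm.
Only numpy, scipy, OpenCV 4.12 (cv2) and the standard library are available. Lean on these libraries where they do the work, as an engineer would, in place of code of your own. Each camera call takes 0.05 s, during which the arm holds its last target. There are 200 camera calls.

## Working session

There is one attempt and no reset: what is moved stays moved. The work goes in short steps, Python scripts to look and compute and a tool call to move; the robot and the scene stay as the last step left them, time stands still between calls to the robot, and variables do not carry over. Pictures are saved under pics/ and viewed, about 8 in all and at most 12, crops included, and the job is handed in when it is done.

Besides the shell and the picture viewer there is one more tool, called after "Request:" in YAML: its name, and indented under it one key for each argument. move_arm: Moves the arm, as the interface text tells. Its arguments: {"type":"object","properties":{"moves":{"type":"array","items":{"type":"object","properties":{"dx":{"type":"number"},"dy":{"type":"number"},"dz":{"type":"number"},"ax":{"type":"number"},"ay":{"type":"number"},"az":{"type":"number"},"jaw":{"type":"number"}}}}},"required":["moves"]}

```bash
ls; mkdir -p pics; python3 - <<'E'
from plant import robot,get_image,camera_info,spotter
import cv2,numpy as np
s=robot.read_state(); print({k:np.round(v,3).tolist() for k,v in s.items()})
for c in("top","scene"):
    im=get_image(c); cv2.imwrite(f"pics/{c}0.png",im)
    for n in "tray case_center lock_grip lock roll_center dibox_center sanitiser handmic marker".split():
        print(c,n,[(np.round(d["point"]).tolist(),round(d["conf"],2)) for d in spotter.spot_in(c,n)][:3])
for c in("top","scene","wrist"): print(c,{k:np.round(v,4).tolist() for k,v in camera_info(c).items()})
E
```

```text
pics
{'t': 0.0, 'qpos': [0.981, 0.327, -0.194, 1.052, 0.0, 1.437], 'dq': [-0.001, -0.001, 0.001, -0.001, 0.001, 0.001], 'joint_torque': [-0.001, -44.34, 26.244, 0.016, -0.0, -0.0], 'position': [241.727, 493.333, 207.795], 'eef_rot': [0.226, 0.974, -0.001, -0.0], 'wrist_force': [0.033, -0.58, 0.212], 'ft_torque': [0.007, 0.046, 0.0], 'grip_width': 85.573}
top tray [([319.0, 256.0], 0.6)]
top case_center [([278.0, 257.0], 0.64)]
top lock_grip [([346.0, 259.0], 0.88)]
top lock [([344.0, 257.0], 0.57)]
top roll_center [([454.0, 271.0], 0.94)]
top dibox_center [([126.0, 253.0], 0.97), ([344.0, 259.0], 0.34)]
top sanitiser [([181.0, 172.0], 0.88)]
top handmic [([391.0, 166.0], 0.74)]
top marker [([250.0, 171.0], 0.65)]
scene tray [([270.0, 217.0], 0.92)]
scene case_center [([304.0, 208.0], 0.95)]
scene lock_grip [([258.0, 185.0], 0.75)]
scene lock [([262.0, 188.0], 0.84)]
scene roll_center [([217.0, 162.0], 0.56)]
scene dibox_center [([431.0, 272.0], 0.71)]
scene sanitiser [([334.0, 268.0], 0.93)]
scene handmic [([165.0, 205.0], 0.88)]
scene marker [([262.0, 270.0], 0.59)]
top {'fx': 400.6056, 'fy': 400.6056, 'cx': 284.3455, 'cy': 213.0967, 'k1': 0.031, 'cam_to_world': [[-0.0001, -0.9718, 0.2357, 413.5411], [-1.0, 0.0004, 0.0012, -10.2404], [-0.0012, -0.2357, -0.9718, 933.4351], [0.0, 0.0, 0.0, 1.0]]}
scene {'fx': 459.763, 'fy': 459.763, 'cx': 276.9903, 'cy': 210.0199, 'k1': -0.0439, 'cam_to_world': [[-0.6599, 0.3944, -0.6395, 1312.5343], [0.7513, 0.3488, -0.5602, 600.1762], [0.0021, -0.8502, -0.5265, 625.6811], [0.0, 0.0, 0.0, 1.0]]}
wrist {'fx': 377.713, 'fy': 377.713, 'cx': 277.5096, 'cy': 210.8486, 'k1': -0.0647, 'mount': [[0.0007, -0.9536, -0.3011, 77.9029], [1.0, 0.0008, -0.0002, 1.1323], [0.0005, -0.3011, 0.9536, -164.7268], [0.0, 0.0, 0.0, 1.0]]}
```

View pics/top0.png

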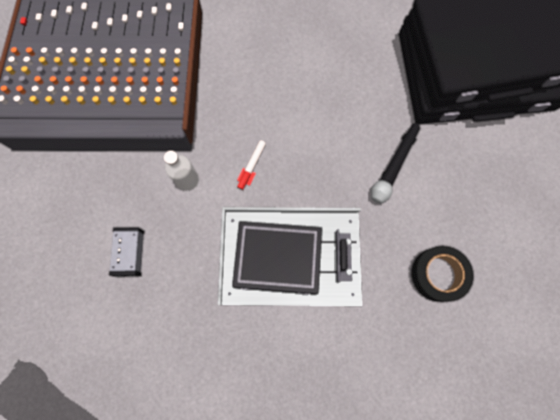

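View pics/scene0.png

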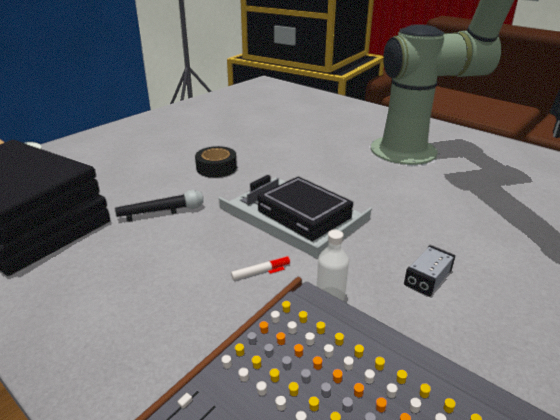

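Top picture: the tray spans about (220–362, 208–305). The case is at (278,257), the lock grip at (346,259), the roll at (443,273), and the stage box at (126,252). The bystanders are clear of all of these. Next I fit box models to the masks from both cameras.

```bash
cat > h.py <<'E'
import numpy as np,cv2
from scipy.optimize import minimize
from scipy.spatial.transform import Rotation as R
from plant import robot,get_image,camera_info,spotter
def cam(name,st=None):
    c=camera_info(name)
    if "mount" in c:
        st=st or robot.read_state(); T=np.eye(4); T[:3,:3]=R.from_quat(st["eef_rot"]).as_matrix(); T[:3,3]=st["position"]
        c["cam_to_world"]=T@np.array(c["mount"])
    return c
def project(c,P):
    T=np.linalg.inv(np.array(c["cam_to_world"])); p=np.asarray(P)@T[:3,:3].T+T[:3,3]
    s=p[:,:2]/p[:,2:]; s=s*(1+c["k1"]*(s**2).sum(1,keepdims=True))
    return s*[c["fx"],c["fy"]]+[c["cx"],c["cy"]]
def unproject(c,uv,z):
    d=(np.atleast_2d(uv)-[c["cx"],c["cy"]])/[c["fx"],c["fy"]]; s=d.copy()
    for _ in range(8): s=d/(1+c["k1"]*(s**2).sum(1,keepdims=True))
    T=np.array(c["cam_to_world"]); v=np.c_[s,np.ones(len(s))]@T[:3,:3].T
    return (T[:3,3]+v*((z-T[2,3])/v[:,2:]))[:,:2]
def box(lx,ly,z0,z1): return np.array([[a*lx/2,b*ly/2,z] for a in(-1,1) for b in(-1,1) for z in(z0,z1)],float)
def cyl(d,z0,z1):
    t=np.linspace(0,2*np.pi,48); return np.array([[d/2*np.cos(a),d/2*np.sin(a),z] for a in t for z in(z0,z1)])
def place(M,p): 
    c,s=np.cos(p[2]),np.sin(p[2]); return M@np.array([[c,s,0],[-s,c,0],[0,0,1]])+[p[0],p[1],0]
def fit(obs,M,p0):
    """obs: list of (cam,mask). maximise IoU of the convex silhouette"""
    S=4
    big=[(c,cv2.resize(m.astype(np.uint8),None,fx=S,fy=S,interpolation=cv2.INTER_LINEAR)) for c,m in obs]
    def cost(q):
        p=[q[0]*10,q[1]*10,q[2]*.1]; t=0
        for c,m in big:
            im=np.zeros_like(m); h=cv2.convexHull(((project(c,place(M,p))+.5)*S*16-8).astype(np.int32))
            cv2.fillConvexPoly(im,h,1,shift=4); t-=(im&m).sum()/((im|m).sum())
        return t/len(big)
    q0=np.array([p0[0]/10,p0[1]/10,p0[2]*10])
    for _ in range(2):
        sim=np.vstack([q0]+[q0+d for d in np.eye(3)*[1,1,1]])
        r=minimize(cost,q0,method="Nelder-Mead",options=dict(initial_simplex=sim,xatol=.01,fatol=1e-4)); q0=r.x
    return np.array([q0[0]*10,q0[1]*10,q0[2]*.1]),-r.fun
def mask(name,thing):
    m=spotter.masks_of(name,thing); return (m[0]["pixels"],m[0]["conf"],m[0]["point"]) if m else None
E
python3 - <<'E'
from h import *
D=dict(tray=(box(220,320,0,10),20),case_center=(box(150,190,5,55),50),lock_grip=(box(70,15,12,58),50),roll_center=(cyl(124,0,48),40),dibox_center=(box(110,60,0,44),40),sanitiser=(cyl(58,0,130),50),handmic=(box(220,40,0,50),25),marker=(box(130,15,0,15),8))
C={c:cam(c) for c in("top","scene")}
for c in C:get_image(c)
for n,(M,z) in D.items():
    o=[]
    for c in C:
        m=mask(c,n)
        if m: o.append((C[c],m[0])); print(n,c,round(m[1],2),unproject(C[c],m[2],z).round(0).tolist(),end=' ')
        p0=None
    p0=unproject(o[0][0],np.argwhere(o[0][1]).mean(0)[::-1],z)[0]
    yaw=0
    for k in o+([o] if len(o)>1 else []):
        f=fit(k if isinstance(k,list) else [k],M,[*p0,yaw]); print('\n   ',f[0][:2].round(1),np.degrees(f[0][2]).round(1),round(f[1],3),end='')
    print()
E
```

```text
tray top 0.71 [[534.0, -96.0]] tray scene 0.62 [[621.0, -19.0]] 
    [537.6 -21.6] -0.0 0.531
    [539.  -27.7] -1.1 0.4
    [538.3 -22.4] -0.6 0.461
case_center top 0.91 [[523.0, 8.0]] case_center scene 0.85 [[557.0, 33.0]] 
    [528.    6.1] -4.4 0.977
    [531.3   5.1] -4.1 0.961
    [529.    5.6] -4.1 0.963
lock_grip top 0.64 [[520.0, -141.0]] lock_grip scene 0.75 [[564.0, -119.0]] 
    [ 522.7 -141.3] 9.8 0.457
    [ 542.1 -138.2] 1.4 0.657
    [ 541.9 -138.5] 2.9 0.55
roll_center top 0.94 [[507.0, -383.0]] roll_center scene 0.78 [[515.0, -342.0]] 
    [ 494.8 -359. ] 5.0 0.748
    [ 494.3 -359.5] 5.3 0.965
    [ 494.6 -359.2] 6.3 0.856
dibox_center top 0.6 [[542.0, 342.0]] dibox_center scene 0.56 [[568.0, 357.0]] 
    [544.2 348.6] -2.4 0.845
    [544.7 348.5] 1.4 0.923
    [545.1 349.1] 1.5 0.883
sanitiser top 0.7 [[727.0, 234.0]] sanitiser scene 0.72 [[700.0, 211.0]] 
    [721.6 225.7] -2.9 0.809
    [715.9 220.2] 1.3 0.733
    [719.2 222.9] 1.2 0.76
handmic top 0.6 [[743.0, -265.0]] handmic scene 0.63 [[754.0, -270.0]] 
    [ 760.5 -279.6] -30.4 0.686
    [ 757.4 -285.7] -26.2 0.538
    [ 759.4 -279.8] -30.3 0.609
marker top 0.71 [[746.0, 76.0]] marker scene 0.88 [[753.0, 77.0]] 
    [759.2  71.8] -24.5 0.689
    [757.9  71.3] -23.2 0.713
    [758.8  71.9] -23.0 0.698
```

```bash
python3 - <<'E'
from h import *
C={c:cam(c) for c in("top","scene")}
M=np.vstack([box(220,320,0,5), box(4,320,0,33)+[108,0,0], box(220,4,0,33)+[0,158,0]])
o=[]
for c in C:
    im=get_image(c); u=np.zeros((420,560),bool)
    ms=["tray","case_center","lock"] if c=="top" else ["tray","case_center"]
    for n in ms:
        m=mask(c,n)
        if m: u|=m[0]; print(c,n,m[1])
    cc,_=cv2.findContours(u.astype(np.uint8),0,2); k=max(cc,key=cv2.contourArea)
    h=np.zeros((420,560),np.uint8); cv2.fillConvexPoly(h,cv2.convexHull(k),1); o.append((C[c],h))
ims={}
for k in ([o[0]],[o[1]],o):
    f=fit(k,M,[538,-23,0]); print(f[0][:2].round(1),np.degrees(f[0][2]).round(2),round(f[1],3))
im=cv2.resize(get_image("top")[180:330,190:500],None,fx=2.5,fy=2.5,interpolation=cv2.INTER_CUBIC)
for x,y,z in place(np.array([[-110,-160,5],[110,-160,5],[110,160,33],[-110,160,33],[106,-160,33],[-110,156,33],[106,156,33],[106,156,5.]]),f[0]):
    u=project(C["top"],[[x,y,z]])[0]; cv2.circle(im,tuple(int(v) for v in (u+.5-[190,180])*2.5),2,(0,0,255),-1)
cv2.imwrite("pics/t1.png",im)
E
```

```text
top tray 0.73
top case_center 0.94
top lock 0.69
scene tray 0.62
scene case_center 0.71
[558.8 -50.5] 1.34 0.44
[534.8 -28.2] -1.29 0.921
[534.7 -28.2] -1.49 0.677
```

View pics/t1.png

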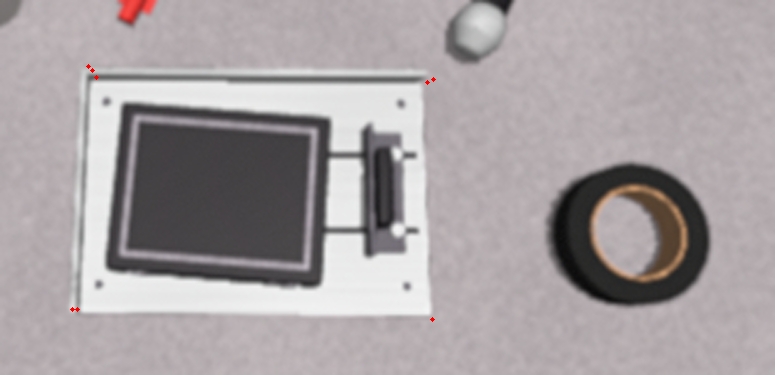

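The drawn red points sit off on the +y and rear sides. The tray corners read from the crop are (431,315), (424,71), (86,70) and (77,311), so I solve from those instead.

```bash
python3 - <<'E'
from h import *
from scipy.optimize import least_squares
c=cam("top")
pts=np.array([[431,315],[424,71],[86,70],[77,311]])/2.5-.5+[190,180]
M=np.array([[-110,-160,5],[110,-160,33],[110,160,33],[-110,160,33.]])
f=lambda p:(project(c,place(M,p))-pts).ravel()
r=least_squares(f,[537,-25,0],x_scale=[10,10,.1]);p=r.x
print(p[:2].round(1),np.degrees(p[2]).round(2),r.fun.round(1))
# grip from the crop: black bar top, ends (384,148)-(388,228)
for q in((384,148),(384,228),(367,126),(371,256)):
    w=unproject(c,np.array(q)/2.5-.5+[190,180],58)[0]; print(q,w.round(1), (place(np.r_[w-p[:2],0][None],[0,0,-p[2]])).round(1))
case=place(np.array([[529-p[0],5.6-p[1],0]]),[0,0,-p[2]]);print("case in tray",case.round(1))
st=robot.read_state();print(R.from_quat(st["eef_rot"]).as_matrix().round(3),st["t"])
E
```

```text
[535.6 -26.1] -0.19 [ 0.9 -0.3  1.8 -0.4 -1.1 -0.3 -1.5  0.7]
(384, 148) [ 567.5 -139.1] [[  32.3 -112.9    0. ]]
(384, 228) [ 497.2 -136.6] [[ -38.  -110.7    0. ]]
(367, 126) [ 587.3 -124.7] [[ 52.1 -98.5   0. ]]
(371, 256) [ 473.2 -124.6] [[-62.1 -98.7   0. ]]
case in tray [[-6.7 31.7  0. ]]
[[-0.898  0.44   0.   ]
 [ 0.44   0.898  0.   ]
 [-0.     0.    -1.   ]] 2.3
```

Tray is at about (535.6, −26.1), nearly aligned. The case needs about +38 in x and +29 in y. First I align the tool (tool y = world y) and move to the front of the case.

Request:
move_arm:
  moves:
    - {"az":-8.5,"jaw":0}
    - {"az":-8.5}
    - {"az":-8.5}
    - {"az":-0.6}
    - {"dx":-3,"dy":-4}
    - {"dx":-3,"dy":-4}
    - {"dx":-3,"dy":-4}
    - {"dx":-3,"dy":-4}

```text
$.moves[0]: bad value
```

Request:
move_arm:
  moves:
    - {"dx":-3,"dy":-4}
    - {"dx":-2,"dy":-4.5}
    - {"dx":-1,"dy":-4.8}
    - {"dy":-4.8}
    - {"dy":-4.8}
    - {"dy":-4.8}
    - {"dy":-4.5}
    - {}

```text
$.moves[0]: bad value
```

Request:
move_arm:
  moves:
    - {"dx":0,"dy":0,"dz":0,"ax":0,"ay":0,"az":-8.5,"jaw":0}
    - {"dx":0,"dy":0,"dz":0,"ax":0,"ay":0,"az":-8.5,"jaw":0}
    - {"dx":0,"dy":0,"dz":0,"ax":0,"ay":0,"az":-8.5,"jaw":0}
    - {"dx":0,"dy":0,"dz":0,"ax":0,"ay":0,"az":-0.6,"jaw":0}
    - {"dx":-3,"dy":-4,"dz":0,"ax":0,"ay":0,"az":0,"jaw":0}
    - {"dx":-3,"dy":-4,"dz":0,"ax":0,"ay":0,"az":0,"jaw":0}
    - {"dx":-3,"dy":-4,"dz":0,"ax":0,"ay":0,"az":0,"jaw":0}
    - {"dx":-3,"dy":-4,"dz":0,"ax":0,"ay":0,"az":0,"jaw":0}

```text
t: 3.1
position: [362.8, 332.5, 208.7]
eef_rot: [0.001, 1.0, 0.0, 0.0]
wrist_force: [0.4, 0.1, -0.5]
grip_width: 0.2
```

Request:
move_arm:
  moves:
    - {"dx":-2,"dy":-4.6,"dz":0,"ax":0,"ay":0,"az":0,"jaw":0}
    - {"dx":-2,"dy":-4.6,"dz":0,"ax":0,"ay":0,"az":0,"jaw":0}
    - {"dx":-1.4,"dy":-4.6,"dz":1,"ax":0,"ay":0,"az":0,"jaw":0}
    - {"dx":0,"dy":-4.6,"dz":1.5,"ax":0,"ay":0,"az":0,"jaw":0}
    - {"dx":0,"dy":-4.6,"dz":1.5,"ax":0,"ay":0,"az":0,"jaw":0}
    - {"dx":0,"dy":-4.6,"dz":1.5,"ax":0,"ay":0,"az":0,"jaw":0}
    - {"dx":0,"dy":-4.6,"dz":1.5,"ax":0,"ay":0,"az":0,"jaw":0}
    - {"dx":0,"dy":0,"dz":3,"ax":0,"ay":0,"az":0,"jaw":0}

```text
t: 3.9
position: [418.2, 6.9, 109.6]
eef_rot: [0.006, 1.0, -0.001, 0.003]
wrist_force: [0.3, 0.6, 0.5]
grip_width: 0.3
```

Request:
move_arm:
  moves:
    - {"dx":0,"dy":0,"dz":4,"ax":0,"ay":0,"az":0,"jaw":0}
    - {"dx":0,"dy":0,"dz":3.5,"ax":0,"ay":0,"az":0,"jaw":0}
    - {"dx":0,"dy":0,"dz":1,"ax":0,"ay":0,"az":0,"jaw":0}
    - {"dx":-0.5,"dy":0,"dz":0,"ax":0,"ay":0,"az":0,"jaw":0}
    - {"dx":-0.3,"dy":0,"dz":0,"ax":0,"ay":0,"az":0,"jaw":0}
    - {"dx":-0.2,"dy":0,"dz":0,"ax":0,"ay":0,"az":0,"jaw":0}
    - {"dx":-0.2,"dy":0,"dz":0,"ax":0,"ay":0,"az":0,"jaw":0}
    - {"dx":-0.2,"dy":0,"dz":0,"ax":0,"ay":0,"az":0,"jaw":0}

```text
t: 4.7
position: [430.9, 12.1, 24.5]
eef_rot: [0.0, 1.0, -0.0, 0.001]
wrist_force: [0.0, 0.2, 0.2]
grip_width: -0.3
```

Request:
move_arm:
  moves:
    - {"dx":-0.2,"dy":0,"dz":0,"ax":0,"ay":0,"az":0,"jaw":0}
    - {"dx":-0.2,"dy":0,"dz":0,"ax":0,"ay":0,"az":0,"jaw":0}
    - {"dx":-0.2,"dy":0,"dz":0,"ax":0,"ay":0,"az":0,"jaw":0}
    - {"dx":-0.2,"dy":0,"dz":0,"ax":0,"ay":0,"az":0,"jaw":0}
    - {"dx":-0.2,"dy":0,"dz":0,"ax":0,"ay":0,"az":0,"jaw":0}
    - {"dx":-0.2,"dy":0,"dz":0,"ax":0,"ay":0,"az":0,"jaw":0}
    - {"dx":-0.2,"dy":0,"dz":0,"ax":0,"ay":0,"az":0,"jaw":0}
    - {"dx":-0.2,"dy":0,"dz":0,"ax":0,"ay":0,"az":0,"jaw":0}

```text
t: 5.5
position: [445.9, 12.1, 23.5]
eef_rot: [0.0, 1.0, 0.0, -0.0]
wrist_force: [-0.1, -0.2, -0.4]
grip_width: 0.2
```

Request:
move_arm:
  moves:
    - {"dx":-0.2,"dy":0,"dz":0,"ax":0,"ay":0,"az":0,"jaw":0}
    - {"dx":-0.2,"dy":0,"dz":0,"ax":0,"ay":0,"az":0,"jaw":0}
    - {"dx":-0.2,"dy":0,"dz":0,"ax":0,"ay":0,"az":0,"jaw":0}
    - {"dx":-0.2,"dy":0,"dz":0,"ax":0,"ay":0,"az":0,"jaw":0}
    - {"dx":-0.2,"dy":0,"dz":0,"ax":0,"ay":0,"az":0,"jaw":0}
    - {"dx":-0.2,"dy":0,"dz":0,"ax":0,"ay":0,"az":0,"jaw":0}
    - {"dx":-0.2,"dy":0,"dz":0,"ax":0,"ay":0,"az":0,"jaw":0}
    - {"dx":-0.2,"dy":0,"dz":0,"ax":0,"ay":0,"az":0,"jaw":0}

```text
t: 6.3
position: [458.9, 12.3, 23.1]
eef_rot: [0.0, 1.0, 0.0, -0.003]
wrist_force: [-7.1, 0.2, 4.3]
grip_width: 0.1
```

Request:
move_arm:
  moves:
    - {"dx":-0.2,"dy":0,"dz":0,"ax":0,"ay":0,"az":0,"jaw":0}
    - {"dx":-0.2,"dy":0,"dz":0,"ax":0,"ay":0,"az":0,"jaw":0}
    - {"dx":-0.2,"dy":0,"dz":0,"ax":0,"ay":0,"az":0,"jaw":0}
    - {"dx":-0.2,"dy":0,"dz":0,"ax":0,"ay":0,"az":0,"jaw":0}
    - {"dx":-0.1,"dy":0,"dz":0,"ax":0,"ay":0,"az":0,"jaw":0}
    - {"dx":-0.1,"dy":0,"dz":0,"ax":0,"ay":0,"az":0,"jaw":0}
    - {"dx":-0.1,"dy":0,"dz":0,"ax":0,"ay":0,"az":0,"jaw":0}
    - {"dx":-0.1,"dy":0,"dz":0,"ax":0,"ay":0,"az":0,"jaw":0}

```text
t: 7.1
position: [470.9, 12.3, 23.1]
eef_rot: [0.0, 1.0, 0.0, -0.003]
wrist_force: [-6.1, -0.0, 6.1]
grip_width: -0.2
```

Request:
move_arm:
  moves:
    - {"dx":-0.1,"dy":0,"dz":0,"ax":0,"ay":0,"az":0,"jaw":0}
    - {"dx":-0.1,"dy":0,"dz":0,"ax":0,"ay":0,"az":0,"jaw":0}
    - {"dx":-0.1,"dy":0,"dz":0,"ax":0,"ay":0,"az":0,"jaw":0}
    - {"dx":-0.1,"dy":0,"dz":0,"ax":0,"ay":0,"az":0,"jaw":0}
    - {"dx":-0.1,"dy":0,"dz":0,"ax":0,"ay":0,"az":0,"jaw":0}
    - {"dx":-0.1,"dy":0,"dz":0,"ax":0,"ay":0,"az":0,"jaw":0}
    - {"dx":-0.1,"dy":0,"dz":0,"ax":0,"ay":0,"az":0,"jaw":0}
    - {"dx":0,"dy":0,"dz":0,"ax":0,"ay":0,"az":0,"jaw":0}

```text
t: 7.9
position: [476.8, 12.3, 22.8]
eef_rot: [0.0, 1.0, -0.0, -0.004]
wrist_force: [-8.7, -1.3, 5.2]
grip_width: -0.1
```

Request:
move_arm:
  moves:
    - {"dx":-0.1,"dy":0,"dz":0,"ax":0,"ay":0,"az":0,"jaw":0}
    - {"dx":-0.1,"dy":0,"dz":0,"ax":0,"ay":0,"az":0,"jaw":0}
    - {"dx":-0.1,"dy":0,"dz":0,"ax":0,"ay":0,"az":0,"jaw":0}
    - {"dx":-0.1,"dy":0,"dz":0,"ax":0,"ay":0,"az":0,"jaw":0}

```text
t: 8.3
position: [476.9, 12.1, 22.3]
eef_rot: [0.0, 1.0, -0.0, -0.007]
wrist_force: [-16.6, -1.1, 13.9]
grip_width: 0.0
```

```bash
python3 - <<'E'
from h import *
C={c:cam(c) for c in("top","scene")};o=[]
for c in C:
    get_image(c); m=mask(c,"case_center")
    if m:o.append((C[c],m[0]))
for k in o:
    f=fit([k],box(150,190,5,55),[562,6,0]);print(f[0][:2].round(1),np.degrees(f[0][2]).round(2),round(f[1],3))
print(robot.read_state()["wrist_force"])
E
```

```text
[570.   -8.4] -14.26 0.135
[554.    2.8] -3.79 0.851
[-15.119785    -1.01016158  10.58887884]
```

```bash
python3 - <<'E'
from h import *
a=cv2.resize(get_image("top")[190:320,200:380],None,fx=3.2,fy=3.2,interpolation=cv2.INTER_CUBIC)[:,:400]
a=get_image("top")[195:315,205:375]; b=get_image("scene")[160:280,205:375]
cv2.imwrite("pics/x1.png",cv2.resize(np.vstack([np.hstack([a,b])]),None,fx=2.35,fy=2.35,interpolation=cv2.INTER_CUBIC))
E
```

```text
(no output)
```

View pics/x1.png

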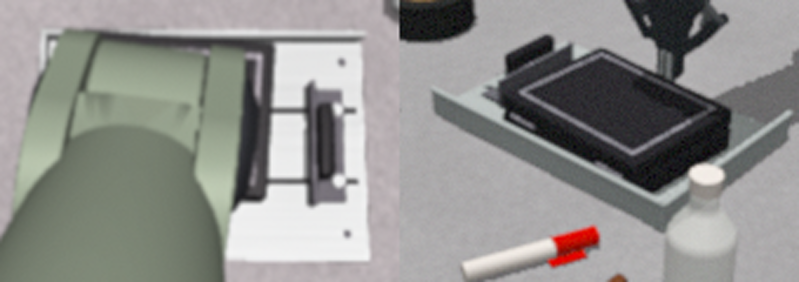

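The scene crop shows the case's +y rear corner touching the rear rim first, with a small wedge gap still open at the −y end. I back off and push nearer the −y side to square it.

Request:
move_arm:
  moves:
    - {"dx":0.6,"dy":0,"dz":0,"ax":0,"ay":0,"az":0,"jaw":0}
    - {"dx":0.7,"dy":0,"dz":0,"ax":0,"ay":0,"az":0,"jaw":0}
    - {"dx":0,"dy":-2,"dz":-0.5,"ax":0,"ay":0,"az":0,"jaw":0}
    - {"dx":0,"dy":-2,"dz":-0.5,"ax":0,"ay":0,"az":0,"jaw":0}
    - {"dx":-0.3,"dy":0,"dz":0,"ax":0,"ay":0,"az":0,"jaw":0}
    - {"dx":-0.2,"dy":0,"dz":0,"ax":0,"ay":0,"az":0,"jaw":0}
    - {"dx":-0.2,"dy":0,"dz":0,"ax":0,"ay":0,"az":0,"jaw":0}
    - {"dx":-0.1,"dy":0,"dz":0,"ax":0,"ay":0,"az":0,"jaw":0}

```text
t: 9.45
position: [480.0, -27.2, 33.4]
eef_rot: [-0.0, 1.0, 0.0, 0.0]
wrist_force: [0.4, -0.1, -0.2]
grip_width: -0.3
```

Request:
move_arm:
  moves:
    - {"dx":-0.1,"dy":0,"dz":0,"ax":0,"ay":0,"az":0,"jaw":0}
    - {"dx":-0.1,"dy":0,"dz":0,"ax":0,"ay":0,"az":0,"jaw":0}
    - {"dx":-0.1,"dy":0,"dz":0,"ax":0,"ay":0,"az":0,"jaw":0}
    - {"dx":-0.1,"dy":0,"dz":0,"ax":0,"ay":0,"az":0,"jaw":0}

```text
t: 9.85
position: [483.9, -27.8, 33.5]
eef_rot: [0.0, 1.0, 0.0, -0.0]
wrist_force: [0.1, 0.4, -0.0]
grip_width: 0.3
```

Request:
move_arm:
  moves:
    - {"dx":-0.1,"dy":0,"dz":0,"ax":0,"ay":0,"az":0,"jaw":0}
    - {"dx":-0.1,"dy":0,"dz":0,"ax":0,"ay":0,"az":0,"jaw":0}
    - {"dx":-0.1,"dy":0,"dz":0,"ax":0,"ay":0,"az":0,"jaw":0}
    - {"dx":-0.1,"dy":0,"dz":0,"ax":0,"ay":0,"az":0,"jaw":0}

```text
t: 10.25
position: [487.9, -27.9, 33.6]
eef_rot: [0.0, 1.0, -0.0, 0.0]
wrist_force: [0.3, 0.5, 0.5]
grip_width: 0.1
```

```bash
python3 - <<'E'
from h import *
s=robot.read_state();print(s["position"],s["wrist_force"])
a=get_image("wrist"); b=get_image("top")[195:315,215:375]; b=cv2.resize(b,(560,420),interpolation=cv2.INTER_CUBIC)
cv2.imwrite("pics/x2.png",cv2.resize(np.hstack([a,b]),None,fx=.71,fy=.71,interpolation=cv2.INTER_AREA))
E
```

```text
[487.92497021 -27.93720835  33.60189573] [0.28646959 0.53950327 0.50873244]
```

View pics/x2.png

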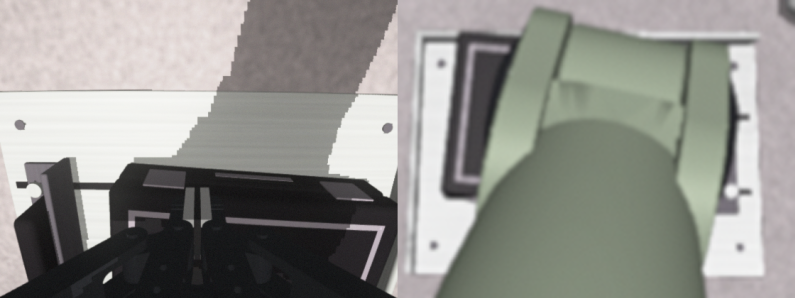

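```bash
python3 - <<'E'
from h import *
c=cam("wrist")
for q,z in(((128,163),5),((385,196),5),((110,200),55),((395,222),55),((20,125),5),((388,128),5),((0,91),5),((395,95),5)): print(q,z,unproject(c,np.array(q)/.71,z).round(1))
print("tcp px",project(c,[robot.read_state()["position"]])*.71)
m=mask("wrist","case_center")
cv2.imwrite("pics/m.png",m[0]*255)
f=fit([(cam("top"),mask("top","case_center")[0])],box(150,190,5,55),[562,6,-.07]);print(f)
for x in(415,425,435): print(project(c,[[x,0,5]])*.71)
E
```

```text
(128, 163) 5 [[482.5 -79.8]]
(385, 196) 5 [[512.  129.7]]
(110, 200) 55 [[487.7 -78.9]]
(395, 222) 55 [[504.6 100.8]]
(20, 125) 5 [[ 452.1 -160.6]]
(388, 128) 5 [[454.2 119.2]]
(0, 91) 5 [[ 426.5 -171.5]]
(395, 95) 5 [[429.2 119.6]]
tcp px [[195.00256062 185.59731361]]
(array([ 5.66309462e+02,  2.09976544e+01, -5.09780533e-04]), np.float64(0.19444620889707595))
[[235.20622464  72.16305613]]
[[234.66430143  86.7422769 ]]
[[234.12311958 100.93618404]][ WARN:0@3.517] global loadsave.cpp:1063 imwrite_ Unsupported depth image for selected encoder is fallbacked to CV_8U.
```

Request:
move_arm:
  moves:
    - {"dx":-0.1,"dy":0,"dz":0,"ax":0,"ay":0,"az":0,"jaw":0}
    - {"dx":-0.1,"dy":0,"dz":0,"ax":0,"ay":0,"az":0,"jaw":0}
    - {"dx":-0.1,"dy":0,"dz":0,"ax":0,"ay":0,"az":0,"jaw":0}
    - {"dx":-0.1,"dy":0,"dz":0,"ax":0,"ay":0,"az":0,"jaw":0}

```text
t: 10.85
position: [492.0, -27.9, 33.6]
eef_rot: [0.0, 1.0, -0.0, 0.0]
wrist_force: [0.0, -0.2, 0.2]
grip_width: 0.2
```

```bash
python3 - <<'E'
from h import *
a=get_image("wrist"); c=cam("wrist")
print(project(c,[robot.read_state()["position"]]))
cv2.imwrite("pics/x3.png",cv2.resize(np.clip(a.astype(float)*1.8,0,255).astype(np.uint8)[180:420,120:560],None,fx=1.8,fy=1.8))
E
```

```text
[[274.65143699 261.40465767]]
```

View pics/x3.png

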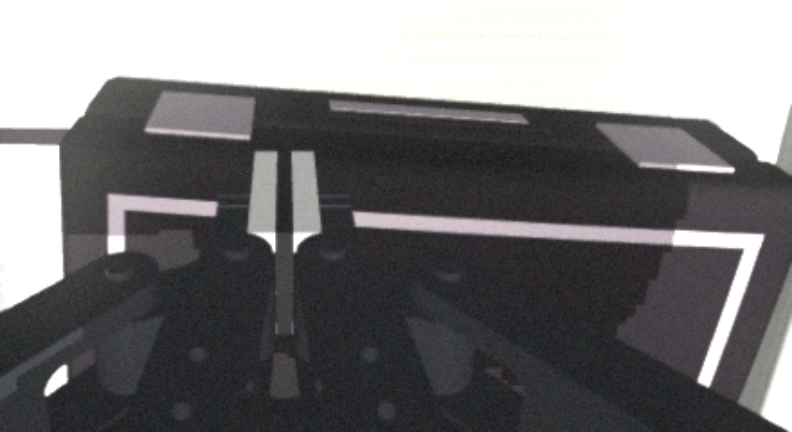

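```bash
python3 - <<'E'
from h import *
c=cam("wrist")
for q,z in(((115,78),5),((710,120),5),((65,132),55),((790,170),55),((65,132),45),((790,170),45),((148,93),40),((733,170),40),((283,153),33.6),((110,196),55),((762,235),55)): print(q,z,unproject(c,np.array(q)/1.8+[120,180],z).round(1))
E
```

```text
(115, 78) 5 [[483.  -77.6]]
(710, 120) 5 [[497.2 108.3]]
(65, 132) 55 [[478.6 -77.1]]
(790, 170) 55 [[489.3  97. ]]
(65, 132) 45 [[483.1 -80.6]]
(790, 170) 45 [[494.5 105.6]]
(148, 93) 40 [[474.6 -60.4]]
(733, 170) 40 [[496.8  93.4]]
(283, 153) 33.6 [[494.1 -26.7]]
(110, 196) 55 [[495.2 -67.9]]
(762, 235) 55 [[507.4  94. ]]
```

```bash
python3 - <<'E'
from h import *
a=get_image("scene")[150:270,220:380]
cv2.imwrite("pics/x4.png",cv2.resize(np.clip(a.astype(float)*1.5,0,255).astype(np.uint8),None,fx=5,fy=5,interpolation=cv2.INTER_CUBIC))
c=cam("scene"); print((project(c,[[492,-28,33.6],[492,-28,55],[481,-28,55],[492,-28,98]])-[220,150])*5)
m=mask("scene","case_center"); f=fit([(c,m[0])],box(150,190,5,55),[560,8,-.07]);print(f[0].round(1),np.degrees(f[0][2]),f[1])
E
```

```text
[[416.93979662 223.90861894]
 [418.28370921 187.66255544]
 [431.57342353 179.91539022]
 [421.05344102 112.71929647]]
[555.6   4.3  -0. ] -1.514569669437755 0.8531249074814222
```

View pics/x4.png

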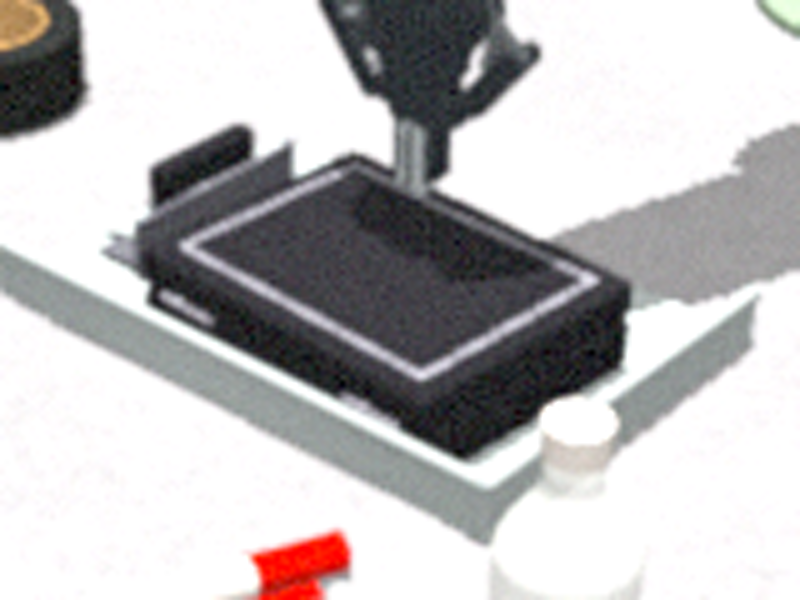

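```bash
python3 - <<'E'
from h import *
c=cam("scene")
for q,z in(((355,153),55),((632,288),55),((428,395),55),((142,238),55),((458,457),5),((355,167),55),((600,282),55),((420,380),55),((182,245),55),((490,490),33),((757,297),33)): print(q,z,unproject(c,np.array(q)/5+[220,150],z).round(1))
w=cam("wrist");
E
```

```text
(355, 153) 55 [[484.6 -76.4]]
(632, 288) 55 [[501.7 109.6]]
(428, 395) 55 [[637.4  93. ]]
(142, 238) 55 [[622.4 -98.1]]
(458, 457) 5 [[609.2  90.6]]
(355, 167) 55 [[496.5 -66.5]]
(600, 282) 55 [[507.3  95. ]]
(420, 380) 55 [[630.4  82.9]]
(182, 245) 55 [[614.3 -78.7]]
(490, 490) 33 [[651.1 138.9]]
(757, 297) 33 [[436.6 141.7]]
```

Request:
move_arm:
  moves:
    - {"dx":1.5,"dy":0,"dz":0,"ax":0,"ay":0,"az":0,"jaw":0}
    - {"dx":1.5,"dy":0,"dz":0,"ax":0,"ay":0,"az":0,"jaw":0}
    - {"dx":0,"dy":0.6,"dz":1,"ax":0,"ay":0,"az":0,"jaw":0}
    - {"dx":-0.3,"dy":0,"dz":0,"ax":0,"ay":0,"az":0,"jaw":0}
    - {"dx":-0.3,"dy":0,"dz":0,"ax":0,"ay":0,"az":0,"jaw":0}
    - {"dx":-0.2,"dy":0,"dz":0,"ax":0,"ay":0,"az":0,"jaw":0}
    - {"dx":-0.2,"dy":0,"dz":0,"ax":0,"ay":0,"az":0,"jaw":0}
    - {"dx":-0.2,"dy":0,"dz":0,"ax":0,"ay":0,"az":0,"jaw":0}

```text
t: 11.8
position: [474.2, -22.0, 23.6]
eef_rot: [0.0, 1.0, -0.0, -0.0]
wrist_force: [-3.6, -0.0, 1.1]
grip_width: -0.2
```

```bash
python3 - <<'E'
from h import *
s=robot.read_state();print(s["position"],s["wrist_force"],s["t"])
a=get_image("wrist");c=cam("wrist");cv2.imwrite("pics/x5.png",a)
print(project(c,[s["position"]]))
for n in("case_center",):
    m=mask("wrist",n); print(m[1]); ys,xs=np.where(m[0]); print([(x,int(ys[xs==x].min())) for x in range(xs.min()+4,xs.max(),25)])
    e=np.array([(x,ys[xs==x].min()) for x in range(xs.min()+8,xs.max()-8,25)],float); print(unproject(c,e,5).round(1).tolist())
E
```

```text
[474.21076989 -21.9628508   23.59101634] [-3.64651579 -0.01972733  1.1002313 ] 11.8
[[274.67273703 261.92189574]]
0.58Traceback (most recent call last):
  File "<stdin>", line 6, in <module>
    return umr_minimum(a, axis, None, out, keepdims, initial, where)
ValueError: zero-size array to reduction operation minimum which has no identity
```

```bash
python3 - <<'E'
import cv2,numpy as np
a=cv2.imread("pics/x5.png");cv2.imwrite("pics/x6.png",cv2.resize(np.clip(a.astype(float)*2,0,255).astype(np.uint8)[200:400,170:400],None,fx=3,fy=3,interpolation=cv2.INTER_CUBIC))
E
```

```text
(no output)
```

View pics/x6.png

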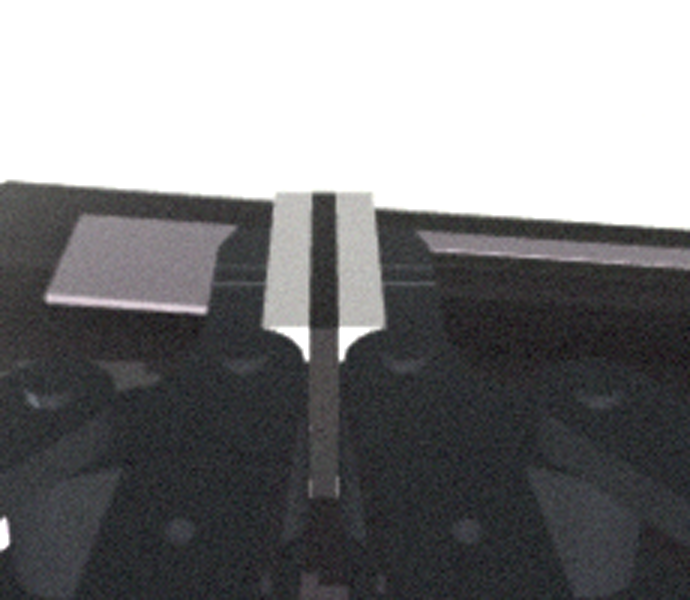

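The fingers' real tips sit about 22 mm behind the reported TCP. At z=33 they skimmed over the lid, and at z=23 they met its top edge. I lower the tool accordingly and push the −y half.

Request:
move_arm:
  moves:
    - {"dx":0.8,"dy":0,"dz":0,"ax":0,"ay":0,"az":0,"jaw":0}
    - {"dx":0,"dy":0,"dz":1,"ax":0,"ay":0,"az":0,"jaw":0}
    - {"dx":0,"dy":0,"dz":0.8,"ax":0,"ay":0,"az":0,"jaw":0}
    - {"dx":-0.4,"dy":0,"dz":0,"ax":0,"ay":0,"az":0,"jaw":0}
    - {"dx":-0.3,"dy":0,"dz":0,"ax":0,"ay":0,"az":0,"jaw":0}
    - {"dx":-0.2,"dy":0,"dz":0,"ax":0,"ay":0,"az":0,"jaw":0}
    - {"dx":-0.2,"dy":0,"dz":0,"ax":0,"ay":0,"az":0,"jaw":0}
    - {"dx":-0.2,"dy":0,"dz":0,"ax":0,"ay":0,"az":0,"jaw":0}

```text
t: 12.7
position: [474.5, -22.3, 5.1]
eef_rot: [0.0, 1.0, -0.001, -0.004]
wrist_force: [-13.6, -2.7, 9.8]
grip_width: 0.1
```

Request:
move_arm:
  moves:
    - {"dx":-0.1,"dy":0,"dz":0,"ax":0,"ay":0,"az":0,"jaw":0}
    - {"dx":-0.1,"dy":0,"dz":0,"ax":0,"ay":0,"az":0,"jaw":0}
    - {"dx":-0.1,"dy":0,"dz":0,"ax":0,"ay":0,"az":0,"jaw":0}
    - {"dx":-0.1,"dy":0,"dz":0,"ax":0,"ay":0,"az":0,"jaw":0}

```text
t: 13.1
position: [475.1, -22.7, 4.7]
eef_rot: [0.001, 1.0, -0.002, -0.007]
wrist_force: [-19.2, -4.9, 15.6]
grip_width: -0.2
```

Request:
move_arm:
  moves:
    - {"dx":0,"dy":0,"dz":-0.2,"ax":0,"ay":0,"az":0,"jaw":0}
    - {"dx":0,"dy":0,"dz":-0.2,"ax":0,"ay":0,"az":0,"jaw":0}
    - {"dx":0,"dy":0,"dz":-0.2,"ax":0,"ay":0,"az":0,"jaw":0}
    - {"dx":0,"dy":0,"dz":0,"ax":0,"ay":0,"az":0,"jaw":0}

```text
t: 13.5
position: [483.0, -21.9, 11.9]
eef_rot: [0.0, 1.0, -0.0, 0.0]
wrist_force: [-3.5, -0.8, 2.3]
grip_width: -0.1
```

```bash
python3 - <<'E'
from h import *
s=robot.read_state();print(s["position"],s["wrist_force"],s["ft_torque"],s["t"])
a=get_image("wrist");c=cam("wrist");b=get_image("scene")[140:280,205:375];cv2.imwrite("pics/w7.png",a)
A=cv2.resize(np.clip(a.astype(float)*2,0,255).astype(np.uint8)[120:420],None,fx=.714,fy=.714)
B=cv2.resize(np.clip(b.astype(float)*1.5,0,255).astype(np.uint8),None,fx=2.35,fy=2.35,interpolation=cv2.INTER_CUBIC)
H=max(len(A),len(B)); P=lambda x:np.vstack([x,np.zeros((H-len(x),x.shape[1],3),np.uint8)])
cv2.imwrite("pics/x7.png",np.hstack([P(A),P(B)]))
E
```

```text
[483.00070089 -21.94372998  11.85669785] [-3.51534754 -0.79487281  2.34430306] [-0.15055899  0.64830713 -0.06704727] 13.5
```

View pics/x7.png

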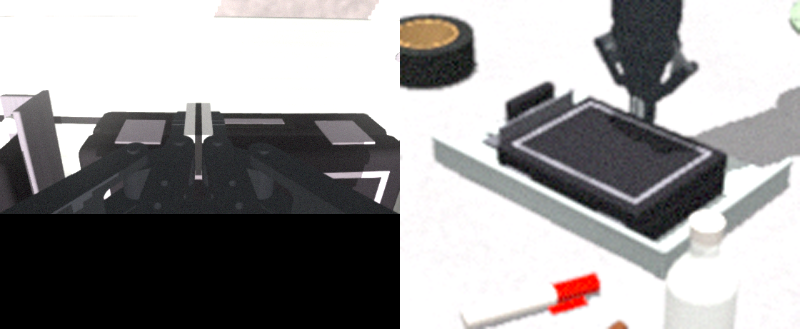

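Lifting the finger slightly freed it: the case swung square (its front edge now runs parallel in both views) and the force fell to 3.5 N. I feel it firmly home, keeping z relieved.

Request:
move_arm:
  moves:
    - {"dx":-0.1,"dy":0,"dz":-0.05,"ax":0,"ay":0,"az":0,"jaw":0}
    - {"dx":-0.1,"dy":0,"dz":-0.05,"ax":0,"ay":0,"az":0,"jaw":0}
    - {"dx":-0.1,"dy":0,"dz":-0.05,"ax":0,"ay":0,"az":0,"jaw":0}
    - {"dx":-0.1,"dy":0,"dz":-0.05,"ax":0,"ay":0,"az":0,"jaw":0}

```text
t: 14.0
position: [483.1, -22.1, 12.4]
eef_rot: [0.0, 1.0, -0.0, -0.003]
wrist_force: [-9.2, -3.1, -1.6]
grip_width: 0.3
```

Request:
move_arm:
  moves:
    - {"dx":1,"dy":0,"dz":-1,"ax":0,"ay":0,"az":0,"jaw":0}
    - {"dx":1,"dy":0,"dz":-3,"ax":0,"ay":0,"az":0,"jaw":0}
    - {"dx":0,"dy":-4,"dz":-2,"ax":0,"ay":0,"az":0,"jaw":0}
    - {"dx":-2,"dy":-4.2,"dz":0,"ax":0,"ay":0,"az":0,"jaw":0}
    - {"dx":-2.5,"dy":-4.2,"dz":0,"ax":0,"ay":0,"az":0,"jaw":0}
    - {"dx":-2,"dy":-4.2,"dz":0,"ax":0,"ay":0,"az":0,"jaw":0}
    - {"dx":0,"dy":0,"dz":3,"ax":0,"ay":0,"az":0,"jaw":0}
    - {"dx":0,"dy":0,"dz":3,"ax":0,"ay":0,"az":0,"jaw":0}

```text
t: 14.8
position: [535.5, -190.7, 14.2]
eef_rot: [0.001, 1.0, -0.001, 0.003]
wrist_force: [-0.3, -0.1, -0.1]
grip_width: -0.2
```

Request:
move_arm:
  moves:
    - {"dx":0,"dy":0.6,"dz":0,"ax":0,"ay":0,"az":0,"jaw":0}
    - {"dx":0,"dy":0.3,"dz":0,"ax":0,"ay":0,"az":0,"jaw":0}
    - {"dx":0,"dy":0.3,"dz":0,"ax":0,"ay":0,"az":0,"jaw":0}
    - {"dx":0,"dy":0.3,"dz":0,"ax":0,"ay":0,"az":0,"jaw":0}
    - {"dx":0,"dy":0.3,"dz":0,"ax":0,"ay":0,"az":0,"jaw":0}
    - {"dx":0,"dy":0.3,"dz":0,"ax":0,"ay":0,"az":0,"jaw":0}

```text
t: 15.4
position: [532.4, -166.7, 14.5]
eef_rot: [-0.0, 1.0, -0.0, 0.001]
wrist_force: [0.1, -0.6, -0.6]
grip_width: 0.3
```

Request:
move_arm:
  moves:
    - {"dx":0,"dy":0.25,"dz":0,"ax":0,"ay":0,"az":0,"jaw":0}
    - {"dx":0,"dy":0.25,"dz":0,"ax":0,"ay":0,"az":0,"jaw":0}
    - {"dx":0,"dy":0.25,"dz":0,"ax":0,"ay":0,"az":0,"jaw":0}
    - {"dx":0,"dy":0.25,"dz":0,"ax":0,"ay":0,"az":0,"jaw":0}
    - {"dx":0,"dy":0.25,"dz":0,"ax":0,"ay":0,"az":0,"jaw":0}
    - {"dx":0,"dy":0.25,"dz":0,"ax":0,"ay":0,"az":0,"jaw":0}
    - {"dx":0,"dy":0.25,"dz":0,"ax":0,"ay":0,"az":0,"jaw":0}
    - {"dx":0,"dy":0.25,"dz":0,"ax":0,"ay":0,"az":0,"jaw":0}

```text
t: 16.2
position: [531.9, -146.9, 13.7]
eef_rot: [0.0, 1.0, -0.0, 0.0]
wrist_force: [0.1, -2.9, 0.6]
grip_width: 0.1
```

Request:
move_arm:
  moves:
    - {"dx":0,"dy":0.25,"dz":0,"ax":0,"ay":0,"az":0,"jaw":0}
    - {"dx":0,"dy":0.25,"dz":0,"ax":0,"ay":0,"az":0,"jaw":0}
    - {"dx":0,"dy":0.25,"dz":0,"ax":0,"ay":0,"az":0,"jaw":0}
    - {"dx":0,"dy":0.25,"dz":0,"ax":0,"ay":0,"az":0,"jaw":0}
    - {"dx":0,"dy":0.25,"dz":0,"ax":0,"ay":0,"az":0,"jaw":0}
    - {"dx":0,"dy":0.25,"dz":0,"ax":0,"ay":0,"az":0,"jaw":0}

```text
t: 16.8
position: [532.0, -131.7, 13.6]
eef_rot: [0.0, 1.0, 0.0, 0.0]
wrist_force: [1.7, -2.5, -0.3]
grip_width: 0.3
```

Request:
move_arm:
  moves:
    - {"dx":0,"dy":0.25,"dz":0,"ax":0,"ay":0,"az":0,"jaw":0}
    - {"dx":0,"dy":0.2,"dz":0,"ax":0,"ay":0,"az":0,"jaw":0}
    - {"dx":0,"dy":0.2,"dz":0,"ax":0,"ay":0,"az":0,"jaw":0}
    - {"dx":0,"dy":0.2,"dz":0,"ax":0,"ay":0,"az":0,"jaw":0}
    - {"dx":0,"dy":0.15,"dz":0,"ax":0,"ay":0,"az":0,"jaw":0}
    - {"dx":0,"dy":0.15,"dz":0,"ax":0,"ay":0,"az":0,"jaw":0}
    - {"dx":0,"dy":0.15,"dz":0,"ax":0,"ay":0,"az":0,"jaw":0}
    - {"dx":0,"dy":0.15,"dz":0,"ax":0,"ay":0,"az":0,"jaw":0}

```text
t: 17.6
position: [532.1, -118.5, 13.7]
eef_rot: [0.0, 1.0, -0.001, 0.0]
wrist_force: [1.8, -5.7, -0.0]
grip_width: -0.1
```

Request:
move_arm:
  moves:
    - {"dx":0,"dy":0.15,"dz":0,"ax":0,"ay":0,"az":0,"jaw":0}
    - {"dx":0,"dy":0.15,"dz":0,"ax":0,"ay":0,"az":0,"jaw":0}
    - {"dx":0,"dy":0.15,"dz":0,"ax":0,"ay":0,"az":0,"jaw":0}
    - {"dx":0,"dy":0.15,"dz":0,"ax":0,"ay":0,"az":0,"jaw":0}
    - {"dx":0,"dy":0.15,"dz":0,"ax":0,"ay":0,"az":0,"jaw":0}
    - {"dx":0,"dy":0.15,"dz":0,"ax":0,"ay":0,"az":0,"jaw":0}

```text
t: 18.2
position: [532.2, -109.4, 13.7]
eef_rot: [0.0, 1.0, -0.001, 0.0]
wrist_force: [1.8, -6.2, -0.9]
grip_width: 0.3
```

Request:
move_arm:
  moves:
    - {"dx":0,"dy":0.2,"dz":0,"ax":0,"ay":0,"az":0,"jaw":0}
    - {"dx":0,"dy":0.2,"dz":0,"ax":0,"ay":0,"az":0,"jaw":0}
    - {"dx":0,"dy":0.2,"dz":0,"ax":0,"ay":0,"az":0,"jaw":0}
    - {"dx":0,"dy":0.15,"dz":0,"ax":0,"ay":0,"az":0,"jaw":0}
    - {"dx":0,"dy":0.15,"dz":0,"ax":0,"ay":0,"az":0,"jaw":0}
    - {"dx":0,"dy":0.15,"dz":0,"ax":0,"ay":0,"az":0,"jaw":0}
    - {"dx":0,"dy":0.1,"dz":0,"ax":0,"ay":0,"az":0,"jaw":0}
    - {"dx":0,"dy":0.1,"dz":0,"ax":0,"ay":0,"az":0,"jaw":0}

```text
t: 19.0
position: [532.3, -96.9, 13.7]
eef_rot: [0.0, 1.0, -0.001, 0.0]
wrist_force: [1.7, -5.2, -0.9]
grip_width: -0.3
```

Request:
move_arm:
  moves:
    - {"dx":0,"dy":0.1,"dz":0,"ax":0,"ay":0,"az":0,"jaw":0}
    - {"dx":0,"dy":0.1,"dz":0,"ax":0,"ay":0,"az":0,"jaw":0}
    - {"dx":0,"dy":0.1,"dz":0,"ax":0,"ay":0,"az":0,"jaw":0}
    - {"dx":0,"dy":0.1,"dz":0,"ax":0,"ay":0,"az":0,"jaw":0}

```text
t: 19.4
position: [532.3, -92.9, 13.7]
eef_rot: [0.0, 1.0, -0.001, 0.0]
wrist_force: [3.6, -4.5, -1.7]
grip_width: -0.1
```

Request:
move_arm:
  moves:
    - {"dx":0,"dy":0.1,"dz":0,"ax":0,"ay":0,"az":0,"jaw":0}
    - {"dx":0,"dy":0.1,"dz":0,"ax":0,"ay":0,"az":0,"jaw":0}
    - {"dx":0,"dy":0.1,"dz":0,"ax":0,"ay":0,"az":0,"jaw":0}
    - {"dx":0,"dy":0.1,"dz":0,"ax":0,"ay":0,"az":0,"jaw":0}

```text
t: 19.8
position: [532.3, -90.9, 13.8]
eef_rot: [0.001, 1.0, -0.003, 0.0]
wrist_force: [-0.2, -12.7, -2.2]
grip_width: -0.2
```

Request:
move_arm:
  moves:
    - {"dx":0,"dy":0.1,"dz":0,"ax":0,"ay":0,"az":0,"jaw":0}
    - {"dx":0,"dy":0.1,"dz":0,"ax":0,"ay":0,"az":0,"jaw":0}
    - {"dx":0,"dy":0,"dz":0,"ax":0,"ay":0,"az":0,"jaw":0}

```text
t: 20.1
position: [532.4, -91.0, 13.9]
eef_rot: [0.002, 1.0, -0.005, 0.0]
wrist_force: [1.1, -15.7, -2.9]
grip_width: -0.1
```

Request:
move_arm:
  moves:
    - {"dx":0,"dy":-1,"dz":0,"ax":0,"ay":0,"az":0,"jaw":0}
    - {"dx":0,"dy":-3,"dz":-1,"ax":0,"ay":0,"az":0,"jaw":0}
    - {"dx":0.5,"dy":-4,"dz":-4,"ax":0,"ay":0,"az":0,"jaw":5.5}
    - {"dx":0.8,"dy":-4,"dz":-4,"ax":0,"ay":0,"az":0,"jaw":5.5}
    - {"dx":0.8,"dy":-4,"dz":-2,"ax":0,"ay":0,"az":0,"jaw":5.5}
    - {"dx":0.8,"dy":-4,"dz":0,"ax":0,"ay":0,"az":0,"jaw":5.5}
    - {"dx":0.8,"dy":-2.2,"dz":0,"ax":0,"ay":0,"az":0,"jaw":5.5}
    - {"dx":0,"dy":0,"dz":0,"ax":0,"ay":0,"az":0,"jaw":5.5}

```text
t: 20.9
position: [495.0, -300.0, 113.5]
eef_rot: [0.002, 1.0, 0.001, -0.0]
wrist_force: [-0.9, 1.0, -0.7]
grip_width: 54.9
```

```bash
python3 - <<'E'
from h import *
s=robot.read_state();print(s["position"].round(1) if hasattr(s["position"],"round") else s["position"],s["grip_width"],s["t"])
C={c:cam(c) for c in("top","scene")};I={c:get_image(c) for c in C}
for c in C:
    m=mask(c,"case_center"); f=fit([(C[c],m[0])],box(150,190,5,55),[567,35,0]);print(c,"case",f[0][:2].round(1),np.degrees(f[0][2]).round(2),round(f[1],3))
m=mask("scene","roll_center");f=fit([(C["scene"],m[0])],cyl(124,0,48),[494,-359,0]);print("roll",f[0][:2].round(1),f[1])
w=get_image("wrist");cw=cam("wrist");m=mask("wrist","roll_center")
if m: print("roll wrist",m[1],unproject(cw,m[2],40)); f=fit([(cw,m[0])],cyl(124,0,48),[494,-359,0]);print(f)
p=np.array([535.6,-26.1,np.radians(-.3)])
a=cv2.resize(np.clip(I["top"][200:310,210:370]*1.4,0,255).astype(np.uint8),None,fx=2.5,fy=2.5,interpolation=cv2.INTER_CUBIC)
b=cv2.resize(np.clip(I["scene"][160:270,215:375]*1.4,0,255).astype(np.uint8),None,fx=2.5,fy=2.5,interpolation=cv2.INTER_CUBIC)
cv2.imwrite("pics/y1.png",np.vstack([np.hstack([a,b]),np.hstack([cv2.resize(w,(400,300)),np.zeros((300,400,3),np.uint8)])]))
E
```

```text
[ 495.  -300.   113.5] 54.948786281265065 20.9
top case [566.5  35.5] -0.14 0.969
scene case [540.   14.1] -0.37 0.794
roll [ 494.3 -360.5] 0.9328412516893648
```

View pics/y1.png

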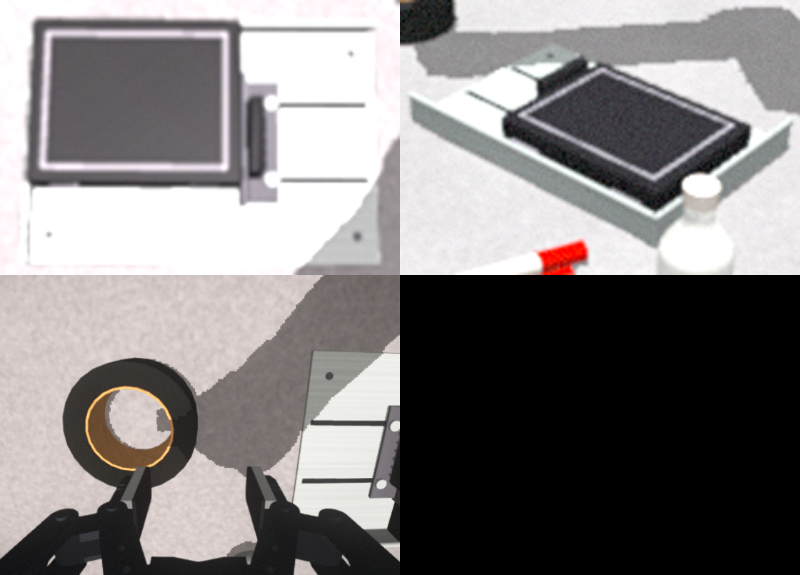

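```bash
python3 - <<'E'
from h import *
c=cam("wrist");k=.7143
e=[(86,428),(175,430),(130,388),(131,470)]; q=np.array([(x/k,(y-275)/k) for x,y in e]);print(unproject(c,q,48).round(1))
e=[(63,420),(197,422)]; q=np.array([(x/k,(y-275)/k) for x,y in e]);print(unproject(c,q,48).round(1))
a=get_image("wrist")
for cn in("top",):
    get_image(cn); m=mask(cn,"roll_center")
    u=m[0].astype(np.uint8);cc,_=cv2.findContours(u,0,2);h=np.zeros_like(u);cv2.fillPoly(h,[cv2.convexHull(max(cc,key=cv2.contourArea))],1)
    print(fit([(cam(cn),h)],cyl(124,0,48),[494,-359,0]))
    m=mask(cn,"dibox_center");print(fit([(cam(cn),m[0])],box(110,60,0,44),[544,348,0]))
E
```

```text
[[ 494.4 -397.2]
 [ 496.1 -316.2]
 [ 458.1 -354.2]
 [ 536.3 -359.1]]
[[ 486.9 -417.6]
 [ 488.6 -296.4]]
(array([ 4.93771360e+02, -3.58925850e+02,  6.29830993e-02]), np.float64(0.43465289973129084))
(array([ 5.44158905e+02,  3.47399051e+02, -6.66812879e-03]), np.float64(0.8801654378708865))
```

Case now reads (566.5, 35.5) with yaw −0.1°, against a home of about (566.8, 34.9), and the lock is bearing on it. Next is the roll at about (495.5, −358.5): I descend over its +y wall.

Request:
move_arm:
  moves:
    - {"dx":0,"dy":-0.85,"dz":2,"ax":0,"ay":0,"az":0,"jaw":5.5}
    - {"dx":0,"dy":0,"dz":4,"ax":0,"ay":0,"az":0,"jaw":5.5}
    - {"dx":0,"dy":0,"dz":3,"ax":0,"ay":0,"az":0,"jaw":5.5}
    - {"dx":0,"dy":0,"dz":1.5,"ax":0,"ay":0,"az":0,"jaw":5.5}
    - {"dx":0,"dy":0,"dz":1,"ax":0,"ay":0,"az":0,"jaw":5.5}
    - {"dx":0,"dy":0,"dz":0,"ax":0,"ay":0,"az":0,"jaw":5.5}

```text
t: 22.05
position: [495.7, -305.9, -2.3]
eef_rot: [0.0, 1.0, 0.001, -0.001]
wrist_force: [0.2, 0.5, 0.1]
grip_width: 54.8
```

Request:
move_arm:
  moves:
    - {"dx":0,"dy":0,"dz":0.5,"ax":0,"ay":0,"az":0,"jaw":5.5}
    - {"dx":0,"dy":0,"dz":0.5,"ax":0,"ay":0,"az":0,"jaw":5.5}
    - {"dx":0,"dy":0,"dz":0,"ax":0,"ay":0,"az":0,"jaw":5.5}

```text
t: 22.35
position: [496.5, -306.7, -11.1]
eef_rot: [0.0, 1.0, -0.0, 0.0]
wrist_force: [-0.1, -0.3, 0.5]
grip_width: 54.7
```

Request:
move_arm:
  moves:
    - {"dx":0,"dy":-0.2,"dz":0.5,"ax":0,"ay":0,"az":0,"jaw":5.5}
    - {"dx":0,"dy":0,"dz":0,"ax":0,"ay":0,"az":0,"jaw":4}
    - {"dx":0,"dy":0,"dz":0,"ax":0,"ay":0,"az":0,"jaw":3}
    - {"dx":0,"dy":0,"dz":0,"ax":0,"ay":0,"az":0,"jaw":2.4}
    - {"dx":0,"dy":0,"dz":0,"ax":0,"ay":0,"az":0,"jaw":1}
    - {"dx":0,"dy":0,"dz":0,"ax":0,"ay":0,"az":0,"jaw":1}

```text
t: 22.95
position: [496.7, -309.1, -15.8]
eef_rot: [0.0, 1.0, -0.0, 0.0]
wrist_force: [-0.3, -1.0, 1.9]
grip_width: 22.5
```

Request:
move_arm:
  moves:
    - {"dx":0,"dy":0,"dz":-0.5,"ax":0,"ay":0,"az":0,"jaw":1}
    - {"dx":0,"dy":0,"dz":-1.5,"ax":0,"ay":0,"az":0,"jaw":1}
    - {"dx":0,"dy":0,"dz":-3,"ax":0,"ay":0,"az":0,"jaw":1}
    - {"dx":-0.5,"dy":1.5,"dz":-3,"ax":0,"ay":0,"az":0,"jaw":1}
    - {"dx":-0.8,"dy":3,"dz":-1,"ax":0,"ay":0,"az":0,"jaw":1}
    - {"dx":-0.8,"dy":3.5,"dz":0,"ax":0,"ay":0,"az":0,"jaw":1}
    - {"dx":-0.8,"dy":4,"dz":0,"ax":0,"ay":0,"az":0,"jaw":1}
    - {"dx":-0.8,"dy":4,"dz":0,"ax":0,"ay":0,"az":0,"jaw":1}

```text
t: 23.75
position: [532.5, -146.6, 73.4]
eef_rot: [0.0, 1.0, 0.001, -0.001]
wrist_force: [1.7, -0.3, -4.6]
grip_width: 22.4
```

Request:
move_arm:
  moves:
    - {"dx":-0.8,"dy":4,"dz":0,"ax":0,"ay":0,"az":0,"jaw":1}
    - {"dx":-0.8,"dy":4,"dz":0,"ax":0,"ay":0,"az":0,"jaw":1}
    - {"dx":-0.8,"dy":4,"dz":0,"ax":0,"ay":0,"az":0,"jaw":1}
    - {"dx":-0.8,"dy":3.5,"dz":0,"ax":0,"ay":0,"az":0,"jaw":1}
    - {"dx":-0.2,"dy":3,"dz":0,"ax":0,"ay":0,"az":0,"jaw":1}
    - {"dx":0,"dy":2,"dz":0,"ax":0,"ay":0,"az":0,"jaw":1}
    - {"dx":0,"dy":1,"dz":0,"ax":0,"ay":0,"az":0,"jaw":1}
    - {"dx":0,"dy":0,"dz":0,"ax":0,"ay":0,"az":0,"jaw":1}

```text
t: 24.55
position: [566.5, 67.5, 73.3]
eef_rot: [-0.001, 1.0, 0.0, -0.001]
wrist_force: [0.2, -0.9, -4.8]
grip_width: 22.2
```

Request:
move_arm:
  moves:
    - {"dx":-0.1,"dy":1,"dz":0,"ax":0,"ay":0,"az":0,"jaw":1}
    - {"dx":0,"dy":0.77,"dz":1,"ax":0,"ay":0,"az":0,"jaw":1}
    - {"dx":0,"dy":0,"dz":1,"ax":0,"ay":0,"az":0,"jaw":1}
    - {"dx":0,"dy":0,"dz":0.6,"ax":0,"ay":0,"az":0,"jaw":1}
    - {"dx":0,"dy":0,"dz":0.2,"ax":0,"ay":0,"az":0,"jaw":1}
    - {"dx":0,"dy":0,"dz":0.2,"ax":0,"ay":0,"az":0,"jaw":1}
    - {"dx":0,"dy":0,"dz":0,"ax":0,"ay":0,"az":0,"jaw":1}

```text
t: 25.25
position: [568.4, 83.7, 43.6]
eef_rot: [0.0, 1.0, -0.0, -0.0]
wrist_force: [0.2, 0.3, -5.0]
grip_width: 22.3
```

```bash
python3 - <<'E'
from h import *
s=robot.read_state();print(np.round(s["position"],1),np.round(s["wrist_force"],1),np.round(s["ft_torque"],2))
a=get_image("wrist");cv2.imwrite("pics/z1.png",a);b=get_image("scene");cv2.imwrite("pics/z1s.png",b)
E
```

```text
[568.4  83.7  43.6] [ 0.2  0.3 -5. ] [ 0.2  -0.07  0.03]
```

Request:
move_arm:
  moves:
    - {"dx":0.1,"dy":0.13,"dz":0.1,"ax":0,"ay":0,"az":0,"jaw":1}
    - {"dx":0,"dy":0,"dz":0.1,"ax":0,"ay":0,"az":0,"jaw":1}
    - {"dx":0,"dy":0,"dz":0.1,"ax":0,"ay":0,"az":0,"jaw":1}
    - {"dx":0,"dy":0,"dz":0.05,"ax":0,"ay":0,"az":0,"jaw":1}
    - {"dx":0,"dy":0,"dz":0.05,"ax":0,"ay":0,"az":0,"jaw":1}

```text
t: 25.85
position: [567.5, 85.4, 39.8]
eef_rot: [0.0, 1.0, -0.0, 0.0]
wrist_force: [-0.2, -0.1, -5.1]
grip_width: 22.5
```

Request:
move_arm:
  moves:
    - {"dx":0,"dy":0,"dz":0.05,"ax":0,"ay":0,"az":0,"jaw":1}
    - {"dx":0,"dy":0,"dz":0.05,"ax":0,"ay":0,"az":0,"jaw":1}
    - {"dx":0,"dy":0,"dz":0.05,"ax":0,"ay":0,"az":0,"jaw":1}

```text
t: 26.15
position: [567.5, 85.4, 39.2]
eef_rot: [0.0, 1.0, -0.0, 0.0]
wrist_force: [-4.8, 0.2, 8.6]
grip_width: 21.9
```

Request:
move_arm:
  moves:
    - {"dx":0,"dy":0,"dz":-0.05,"ax":0,"ay":0,"az":0,"jaw":1}
    - {"dx":0,"dy":0,"dz":0,"ax":0,"ay":0,"az":0,"jaw":3}
    - {"dx":0,"dy":0,"dz":0,"ax":0,"ay":0,"az":0,"jaw":4}
    - {"dx":0,"dy":0,"dz":0,"ax":0,"ay":0,"az":0,"jaw":5}
    - {"dx":0,"dy":0,"dz":-0.5,"ax":0,"ay":0,"az":0,"jaw":5}
    - {"dx":0,"dy":0,"dz":-2,"ax":0,"ay":0,"az":0,"jaw":5}
    - {"dx":0,"dy":0,"dz":-4,"ax":0,"ay":0,"az":0,"jaw":5}
    - {"dx":0,"dy":0,"dz":-2,"ax":0,"ay":0,"az":0,"jaw":8.5}

```text
t: 26.95
position: [568.9, 85.3, 126.8]
eef_rot: [0.0, 1.0, -0.0, 0.002]
wrist_force: [0.9, 0.7, 0.2]
grip_width: 63.1
```

Request:
move_arm:
  moves:
    - {"dx":0,"dy":3,"dz":0,"ax":0,"ay":0,"az":0,"jaw":8.5}
    - {"dx":0,"dy":4,"dz":0,"ax":0,"ay":0,"az":0,"jaw":8.5}
    - {"dx":0.5,"dy":4.5,"dz":0,"ax":0,"ay":0,"az":0,"jaw":8.5}
    - {"dx":0.5,"dy":4.5,"dz":0,"ax":0,"ay":0,"az":0,"jaw":8.5}
    - {"dx":0.5,"dy":4.5,"dz":0,"ax":0,"ay":0,"az":0,"jaw":8.5}
    - {"dx":0.5,"dy":3,"dz":0,"ax":0,"ay":0,"az":0,"jaw":8.5}
    - {"dx":0.3,"dy":2.7,"dz":0,"ax":0,"ay":0,"az":0,"jaw":8.5}
    - {"dx":0,"dy":0,"dz":0,"ax":0,"ay":0,"az":0,"jaw":8.5}

```text
t: 27.75
position: [543.8, 350.9, 124.1]
eef_rot: [-0.002, 1.0, 0.001, 0.0]
wrist_force: [-0.3, 0.2, 0.1]
grip_width: 84.7
```

```bash
python3 - <<'E'
from h import *
s=robot.read_state();print(np.round(s["position"],1),s["t"],s["grip_width"])
C={c:cam(c) for c in("top","scene")};I={c:get_image(c) for c in C}
for c in C:
    m=mask(c,"roll_center"); 
    if m:
        u=m[0].astype(np.uint8);cc,_=cv2.findContours(u,0,2);h=np.zeros_like(u);cv2.fillPoly(h,[cv2.convexHull(max(cc,key=cv2.contourArea))],1)
        f=fit([(C[c],h)],cyl(124,55,103),[567,35,0]);print(c,"roll",f[0].round(1),round(f[1],3))
w=get_image("wrist");cw=cam("wrist");m=mask("wrist","dibox_center")
if m: f=fit([(cw,m[0])],box(110,60,0,44),[544,348,0]);print("box",m[1],f)
K=lambda a:cv2.resize(np.clip(a*1.4,0,255).astype(np.uint8),None,fx=2.5,fy=2.5,interpolation=cv2.INTER_CUBIC)
cv2.imwrite("pics/y2.png",np.vstack([np.hstack([K(I["top"][190:300,210:370]),K(I["scene"][150:260,215:375])]),np.hstack([cv2.resize(w,(400,300)),np.zeros((300,400,3),np.uint8)])]))
E
```

```text
[543.8 350.9 124.1] 27.75 84.70251021511046
top roll [563.6  35.6   0. ] 0.971
scene roll [5.666e+02 3.400e+01 1.000e-01] 0.967
box 0.97 (array([5.47572209e+02, 3.51493477e+02, 1.56795935e-02]), np.float64(0.9109781111145567))
```

View pics/y2.png

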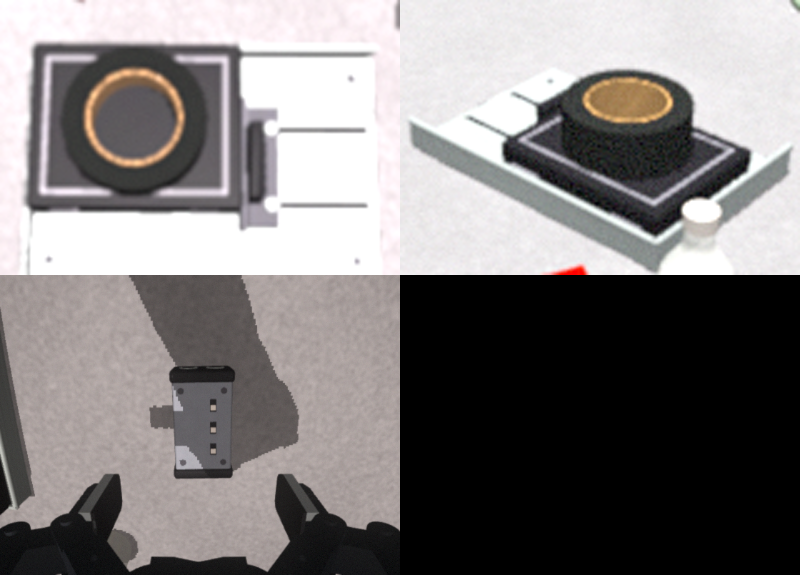

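Roll sits at about (565, 35), centred on the case within about 2 mm, and flat. Next is the stage box at about (545.5, 349.5), nearly aligned with the tool.

Request:
move_arm:
  moves:
    - {"dx":-0.15,"dy":-0.15,"dz":3,"ax":0,"ay":0,"az":-0.5,"jaw":8.5}
    - {"dx":0,"dy":0,"dz":4.5,"ax":0,"ay":0,"az":0,"jaw":8.5}
    - {"dx":0,"dy":0,"dz":4,"ax":0,"ay":0,"az":0,"jaw":8.5}
    - {"dx":0,"dy":0,"dz":1.5,"ax":0,"ay":0,"az":0,"jaw":8.5}
    - {"dx":0,"dy":0,"dz":0.8,"ax":0,"ay":0,"az":0,"jaw":8.5}
    - {"dx":0,"dy":0,"dz":0,"ax":0,"ay":0,"az":0,"jaw":8}

```text
t: 28.65
position: [546.4, 345.5, -14.0]
eef_rot: [-0.004, 1.0, -0.0, -0.0]
wrist_force: [0.3, -0.4, 0.2]
grip_width: 79.6
```

Request:
move_arm:
  moves:
    - {"dx":0,"dy":0,"dz":0.2,"ax":0,"ay":0,"az":0,"jaw":7}
    - {"dx":0,"dy":0,"dz":0,"ax":0,"ay":0,"az":0,"jaw":6.5}
    - {"dx":0,"dy":0,"dz":0,"ax":0,"ay":0,"az":0,"jaw":6}
    - {"dx":0,"dy":0,"dz":0,"ax":0,"ay":0,"az":0,"jaw":5.6}
    - {"dx":0,"dy":0,"dz":0,"ax":0,"ay":0,"az":0,"jaw":4}
    - {"dx":0,"dy":0,"dz":0,"ax":0,"ay":0,"az":0,"jaw":4}

```text
t: 29.25
position: [547.6, 347.9, -14.0]
eef_rot: [-0.005, 1.0, 0.002, 0.002]
wrist_force: [-0.0, 3.7, 6.8]
grip_width: 55.2
```

Request:
move_arm:
  moves:
    - {"dx":0,"dy":0,"dz":-0.5,"ax":0,"ay":0,"az":0,"jaw":4}
    - {"dx":0,"dy":0,"dz":-2,"ax":0,"ay":0,"az":0,"jaw":4}
    - {"dx":0,"dy":0,"dz":-4,"ax":0,"ay":0,"az":0,"jaw":4}
    - {"dx":0,"dy":0,"dz":-4,"ax":0,"ay":0,"az":0,"jaw":4}
    - {"dx":0,"dy":-1,"dz":-2.5,"ax":0,"ay":0,"az":0.3,"jaw":4}
    - {"dx":-0.3,"dy":-3,"dz":-0.5,"ax":0,"ay":0,"az":0.3,"jaw":4}
    - {"dx":-0.4,"dy":-4,"dz":0,"ax":0,"ay":0,"az":0,"jaw":4}
    - {"dx":-0.4,"dy":-4,"dz":0,"ax":0,"ay":0,"az":0,"jaw":4}

```text
t: 30.05
position: [555.9, 224.0, 118.4]
eef_rot: [0.0, 1.0, -0.001, -0.001]
wrist_force: [0.7, -0.3, -4.7]
grip_width: 55.1
```

Request:
move_arm:
  moves:
    - {"dx":-0.4,"dy":-4,"dz":0,"ax":0,"ay":0,"az":0,"jaw":4}
    - {"dx":-0.3,"dy":-4,"dz":0,"ax":0,"ay":0,"az":0,"jaw":4}
    - {"dx":-0.2,"dy":-4,"dz":0,"ax":0,"ay":0,"az":0,"jaw":4}
    - {"dx":0,"dy":-3,"dz":0,"ax":0,"ay":0,"az":0,"jaw":4}
    - {"dx":0,"dy":-2,"dz":0,"ax":0,"ay":0,"az":0,"jaw":4}
    - {"dx":0,"dy":-1,"dz":0,"ax":0,"ay":0,"az":0,"jaw":4}
    - {"dx":0,"dy":0,"dz":0,"ax":0,"ay":0,"az":0,"jaw":4}

```text
t: 30.75
position: [564.8, 44.6, 118.3]
eef_rot: [0.002, 1.0, -0.0, -0.001]
wrist_force: [-0.3, -0.0, -4.6]
grip_width: 55.4
```

```bash
python3 - <<'E'
from h import *
s=robot.read_state();print(np.round(s["position"],1),np.round(s["wrist_force"],1),np.round(s["ft_torque"],2),s["t"])
w=get_image("wrist");cw=cam("wrist");m=mask("wrist","dibox_center")
z0=s["position"][2]+14
if m:
    f=fit([(cw,m[0])],box(110,60,z0,z0+44),[s["position"][0],s["position"][1],0]);print("box",m[1],f, m[0].sum())
b=get_image("scene");m=mask("scene","dibox_center");f=fit([(cam("scene"),m[0])],box(110,60,z0,z0+44),[s["position"][0],s["position"][1],0]);print("scene",m[1],f)
cv2.imwrite("pics/z2.png",w);cv2.imwrite("pics/z2s.png",b)
E
```

```text
[564.8  44.6 118.3] [-0.3 -0.  -4.6] [ 0.07 -0.04 -0.04] 30.75
box 0.65 (array([5.65204317e+02, 4.68416387e+01, 5.14237748e-03]), np.float64(0.8535129132551156)) 42325
scene 0.87 (array([5.65089301e+02, 4.42605198e+01, 5.58832435e-02]), np.float64(0.6914802800068295))
```

Request:
move_arm:
  moves:
    - {"dx":-0.2,"dy":-0.95,"dz":0,"ax":0,"ay":0,"az":0,"jaw":4}
    - {"dx":0,"dy":0,"dz":1,"ax":0,"ay":0,"az":0,"jaw":4}
    - {"dx":0,"dy":0,"dz":0.8,"ax":0,"ay":0,"az":0,"jaw":4}
    - {"dx":0,"dy":0,"dz":0.5,"ax":0,"ay":0,"az":0,"jaw":4}
    - {"dx":0,"dy":0,"dz":0.2,"ax":0,"ay":0,"az":0,"jaw":4}
    - {"dx":0,"dy":0,"dz":0,"ax":0,"ay":0,"az":0,"jaw":4}

```text
t: 31.55
position: [567.2, 36.5, 93.2]
eef_rot: [0.001, 1.0, 0.0, -0.001]
wrist_force: [-1.1, -0.1, -4.4]
grip_width: 55.2
```

Request:
move_arm:
  moves:
    - {"dx":0,"dy":-0.12,"dz":0.1,"ax":0,"ay":0,"az":0,"jaw":4}
    - {"dx":0,"dy":0,"dz":0.1,"ax":0,"ay":0,"az":0,"jaw":4}
    - {"dx":0,"dy":0,"dz":0.05,"ax":0,"ay":0,"az":0,"jaw":4}
    - {"dx":0,"dy":0,"dz":0.05,"ax":0,"ay":0,"az":0,"jaw":4}
    - {"dx":0,"dy":0,"dz":0.05,"ax":0,"ay":0,"az":0,"jaw":4}

```text
t: 32.05
position: [567.7, 35.1, 90.4]
eef_rot: [0.001, 1.0, 0.0, 0.0]
wrist_force: [0.2, -0.2, -4.5]
grip_width: 54.9
```

Request:
move_arm:
  moves:
    - {"dx":0,"dy":0,"dz":0.05,"ax":0,"ay":0,"az":0,"jaw":4}
    - {"dx":0,"dy":0,"dz":0.05,"ax":0,"ay":0,"az":0,"jaw":4}
    - {"dx":0,"dy":0,"dz":0.05,"ax":0,"ay":0,"az":0,"jaw":4}

```text
t: 32.35
position: [567.6, 35.1, 89.1]
eef_rot: [0.001, 1.0, -0.0, 0.0]
wrist_force: [-3.4, -0.3, 1.7]
grip_width: 55.4
```

Request:
move_arm:
  moves:
    - {"dx":0,"dy":0,"dz":0,"ax":0,"ay":0,"az":0,"jaw":6}
    - {"dx":0,"dy":0,"dz":0,"ax":0,"ay":0,"az":0,"jaw":7}
    - {"dx":0,"dy":0,"dz":0,"ax":0,"ay":0,"az":0,"jaw":8.2}
    - {"dx":0,"dy":0,"dz":0,"ax":0,"ay":0,"az":0,"jaw":8.2}
    - {"dx":0,"dy":0,"dz":-1,"ax":0,"ay":0,"az":0,"jaw":8.2}
    - {"dx":0,"dy":0,"dz":-3,"ax":0,"ay":0,"az":0,"jaw":8.2}
    - {"dx":0,"dy":0,"dz":-4,"ax":0,"ay":0,"az":0,"jaw":8.2}
    - {"dx":0,"dy":0,"dz":-2,"ax":0,"ay":0,"az":0,"jaw":8.2}

```text
t: 33.15
position: [569.2, 35.1, 192.9]
eef_rot: [0.001, 1.0, -0.0, 0.002]
wrist_force: [0.5, -0.7, 0.9]
grip_width: 82.1
```

Request:
move_arm:
  moves:
    - {"dx":0.5,"dy":3,"dz":0,"ax":0,"ay":0,"az":0,"jaw":8.2}
    - {"dx":1,"dy":4,"dz":0,"ax":0,"ay":0,"az":0,"jaw":8.2}
    - {"dx":1,"dy":4.5,"dz":0,"ax":0,"ay":0,"az":0,"jaw":8.2}
    - {"dx":1,"dy":4.5,"dz":0,"ax":0,"ay":0,"az":0,"jaw":8.2}
    - {"dx":1,"dy":4.5,"dz":0,"ax":0,"ay":0,"az":0,"jaw":8.2}
    - {"dx":1,"dy":4.5,"dz":0,"ax":0,"ay":0,"az":0,"jaw":8.2}
    - {"dx":0,"dy":3,"dz":0,"ax":0,"ay":0,"az":0,"jaw":8.2}
    - {"dx":0,"dy":0,"dz":0,"ax":0,"ay":0,"az":0,"jaw":8.2}

```text
t: 33.95
position: [512.7, 319.1, 189.6]
eef_rot: [-0.002, 1.0, 0.001, 0.001]
wrist_force: [0.4, 0.4, -0.5]
grip_width: 82.2
```

```bash
python3 - <<'E'
from h import *
s=robot.read_state();print(np.round(s["position"],1),np.round(s["wrist_force"],1),s["t"])
C={c:cam(c) for c in("top","scene")};I={c:get_image(c) for c in C}
for c in C:
  for n,M,p in(("roll_center",cyl(124,55,103),[567,35,0]),("case_center",box(150,190,5,55),[567,35,0]),("dibox_center",box(110,60,103,147),[567,35,0])):
    m=mask(c,n)
    if m:
        u=m[0].astype(np.uint8);cc,_=cv2.findContours(u,0,2);h=np.zeros_like(u);cv2.fillPoly(h,[cv2.convexHull(max(cc,key=cv2.contourArea))],1)
        f=fit([(C[c],h)],M,p);print(c,n,f[0][:2].round(1),np.degrees(f[0][2]).round(1),round(f[1],3))
  for n in("sanitiser","handmic","marker"):
    p=spotter.spot_in(c,n); print(c,n,np.round(p[0]["point"]) if p else None)
K=lambda a:cv2.resize(np.clip(a*1.4,0,255).astype(np.uint8),None,fx=2.5,fy=2.5,interpolation=cv2.INTER_CUBIC)
cv2.imwrite("pics/y3.png",np.hstack([K(I["top"][150:310,210:370]),K(I["scene"][120:280,215:375])]))
E
```

```text
[512.7 319.1 189.6] [ 0.4  0.4 -0.5] 33.95
top roll_center [562.8  35.1] 3.8 0.94
top case_center [564.8  36.9] -0.5 0.979
top dibox_center [562.8  33.4] -0.2 0.962
top sanitiser [185. 172.]
top handmic [393. 166.]
top marker [249. 170.]
scene roll_center [567.3  35.2] 1.8 0.731
scene dibox_center [566.7  33.7] -0.7 0.97
scene sanitiser [333. 269.]
scene handmic [164. 204.]
scene marker [263. 267.]
```

View pics/y3.png

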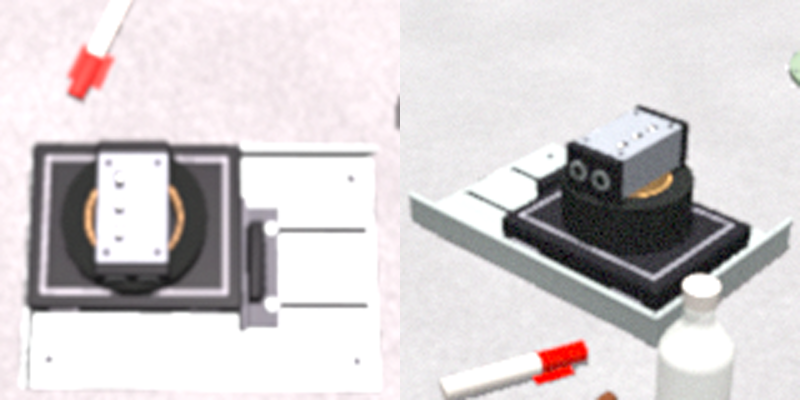

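```bash
python3 -c "
from plant import robot
print(robot.job_done())"
```

```text
the job is handed in; nothing more can be done
None
```

I handed the job in at about 34.5 s of the 72 s. The case is in the tray's corner, the lock bears on it, and the tape roll and stage box are stacked flat in the middle.

- **Case, rear rim:** I pushed it with the closed fingers. It jammed askew at about 19 N because the finger was also pressing down. Easing the finger up freed it, and it then stood firm against the rear rim at 9 N.
- **Lock and side rim:** I pushed the lock by its grip at about 3 N, then about 6 N once it met the case. The last part of the case's travel to the side rim came from the lock itself, which stopped firm at about 16 N. Straight after, the top camera put the case at (566.5, 35.5) with yaw −0.1°, against a home of about (566.8, 34.9).
- **Stack:** The roll went on first, then the stage box. Each was lowered until the wrist force showed contact, then released.

**Last checks**
- The scene camera put the roll at (567.3, 35.2), though that fit was poor, and the box at (566.7, 33.7).
- The top camera put the roll at (562.8, 35.1), the box at (562.8, 33.4) and the case at (564.8, 36.9). The two cameras disagree by about 4 mm in x on the roll and box, but within each the pieces are centred to within 4 mm.
- In the final pictures both pieces lie flat and the lock touches the case. The bottle, microphone and marker show in their first places to within a few pixels.

**Disagreed or not checked**
- The real fingertips sat about 22 mm behind the reported TCP. I noticed when the fingers skimmed over the lid, and allowed for it after that.
- I did not feel the case against the rear rim again after moving the lock; the pictures alone show it flush there.

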